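# Tip the sorted offcuts into the collecting box

## Robot

A 6-joint arm with a two-finger parallel gripper is mounted at the origin on the work surface. World frame = base frame: x ahead of the robot, y to its left, z up, the work surface at z = 0. Lengths are in mm, angles in rad, forces in N, time in s.
With the tool pointing down it reaches from about 350 to 875 mm from the base axis. Payload 4.2 kg.
Tool frame: the origin (TCP) lies at the very end of the fingers, on their centre line; the grasp point (between the pads) lies arm.grip_point_offset behind it (arm.grip_point_offset is the distance from the TCP to the grasp point, in mm); z points along the fingers, y is the line along which they close (so a half turn about z gives the same grasp; the last joint's range is limited). The gripper opens to 85 mm and grips with 20 to 120 N. Pads are 22 mm wide; open, the fingers measure 114 mm over their backs; the gripper's body (76 mm by 85 mm) begins 54 mm behind the grasp point. The pads swing forward as they close: fully open they stand 13 mm farther back than shut.
Start: joints at [1.412, 0.385, 0.008, 0, -1.194, -0.259], TCP at [253.561, 571.232, 193.612] pointing down, gripper open.
Joint ranges: [-3.14, 3.14], [-1.21, 2.06], [-1.07, 1.41], [-3.16, 2.05], [-2.99, -0.16], [-3.1, 3.1]. Speed limits (rad/s): [2.79, 2.79, 3.14, 3.14, 3.14, 3.14].

## Interface

Orientations are given as a unit quaternion [x, y, z, w].
In Python, from bench import arm, cams, ticket gives the robot as it stands.
- The arm moves only by the tool servo_tool, never from a script. Its argument "commands" is a list that holds one entry, the list of rows, each a list of 7 numbers: the closure in counts, from 0 (fully open) to 255 (shut), then the shift along the tool's x, y, z in m, then the turn, a rotation vector about the tool's x, y, z in degrees. In form: [[[grip, x, y, z, ax, ay, az], ...]]. A call has 1 to 10 rows; each row shifts and turns the commanded pose from where the row before left it, along the tool's axes as they then stand; what a row does not reach is not made up. A row lasts 1/12 s, in which the tool goes at most 41.7 mm and 7.16 degrees, less where a joint would pass 70% of its speed; a pose out of reach is approached as far as the arm can. A call with a gripper value outside its range is refused whole. The fingers move at their own pace and stop on an object; the grip force is fixed at half the most. Time passes only in rows, so rows that do not move let the fingers close. It gives the time, the measured TCP pose, the force, the opening and the grip force at its end, in the units of the state.
- arm.read_state(): the state, without advancing time (a new reading comes with each control period).
- cams.get_image(name): name is "scene" or "top"; returns a dict with "frame" (480x640x3 uint8, blue, green, red), "K" (3x3 intrinsics, pixels), "T" (4x4, takes a point from camera to world coordinates). Camera axes: x right, y up, looking along -z (the intrinsics and any distortion apply to the point x, -y, -z); pixel columns grow to the right and rows downward; lengths in mm; the calibration is good to about 2 mm. A picture is of the moment at which its call begins. There is no depth.
- ticket.job_done(): hands the job in; it is judged then, once.
The state is a dict: "clock": time; "joints": joint angles; "joint_vel": joint speeds; "joint_efforts": joint torques, N m; "position": TCP position; "ee_rot": TCP orientation; "contact_force": force on the tool from outside, world axes, zero at the start; "wrist_torque": the same for the moment, N m; "gripper_width": finger opening in mm; "grasp_force": force on a finger pad.
Only numpy, scipy, OpenCV 4.12 (cv2) and the standard library are available. Lean on these libraries where they do the work, as an engineer would, in place of code of your own. Each camera call takes 0.05 s, during which the arm holds its last target. There are 200 camera calls.

## Task

Clear the sanding board off the yellow box by laying it flat, centred on the black rubber mat. Then take the tray of wood chunks by its handle, carry it level, come in over one of the box's black rest rails, lower the tray level until you feel it rest gently on the rail with its open lip over the box, and tip it there, lip kept low, until all five chunks have slid into the box. Stand the empty tray level on the bench again, without shoving the box or disturbing the glue bottle, carving and bowl.

Things in the scene. Friction and masses are not known exactly. Their poses are not given: they have to be found in the camera images.
- box: Loose yellow plastic box with stripes, open on top: outside 220 x 220 mm, rim 90 mm high, walls and floor 12 mm thick (mouth 196 x 196 mm), 0.7 kg. Origin: centre of its underside; z up, x and y along its sides. Outside its +y and -y walls stands a black rest rail, 200 x 6 mm, stiffly clamped, its top 5 to 31 mm above the rim: each set anew every time and not measured, find it by touch.
- board: Loose sanding board that starts lying across the box's rim: flat dark wooden board 270 x 45 x 14 mm (x, y, z) with a green grip block 90 x 26 mm along its middle, from 14 to 54 mm above its underside. Origin: centre of the underside; x along its length, z up; about 0.22 kg, balanced about its middle.
- mat: Black rubber mat fixed on the bench, 300 x 110 mm (x, y), 4 mm thick. Origin: centre of the underside at bench level.
- tray: Loose aluminium sorting tray, 200 x 130 mm (x, y), floor 5 mm thick, walls 30 mm high on three sides, the end at its -x open (the lip), with a red bridge handle. Origin: centre of the underside; z up; 0.28 to 0.46 kg without the chunks, balanced about the handle. Friction varies: chunks begin to slide at a tilt between 24 and 36 degrees.
- handle (a point): Middle of the tray's red handle, 88 mm above the tray's origin: a straight bar along the tray's y, 14 mm thick (along tray x) and 24 mm tall, from 76 to 100 mm above the tray's underside, spanning the tray's middle between two uprights 118 mm apart.
- lip (a point): Middle of the lower edge of the tray's open lip: 100 mm from the tray's origin along the tray's -x.
- chunk0: Loose dark wood chunk 1 of 5, about 36 x 30 mm and 30 mm high, about 22 g, lying on the tray's floor at the start. Origin: centre of its starting underside.
- chunk1: Loose dark wood chunk 2 of 5, about 37 x 29 mm and 30 mm high, about 22 g, lying on the tray's floor at the start. Origin: centre of its starting underside.
- chunk2: Loose dark wood chunk 3 of 5, about 38 x 28 mm and 30 mm high, about 22 g, lying on the tray's floor at the start. Origin: centre of its starting underside.
- chunk3: Loose dark wood chunk 4 of 5, about 39 x 27 mm and 30 mm high, about 22 g, lying on the tray's floor at the start. Origin: centre of its starting underside.
- chunk4: Loose dark wood chunk 5 of 5, about 40 x 26 mm and 30 mm high, about 22 g, lying on the tray's floor at the start. Origin: centre of its starting underside.
- glue: Bystander: small white glue bottle with an orange cap, 48 mm across, 110 mm tall. Origin: centre of the underside.
- carving: Bystander: small wood carving on a round black foot, 64 mm across, 100 mm tall. Origin: centre of the underside.
- bowl: Bystander: green plastic bowl, 100 mm across, 42 mm tall. Origin: centre of the underside.

How it is judged:
By the outcome, as a careful person would: the job done as asked, in the order asked, and still so for the second after the job is handed in, with the robot touching nothing.
It also fails if it takes over 72 s, if anything falls off the work surface, if the arm or the gripper's body presses on something with over 40 N, if the wrist force passes 120 N, or if a joint passes its speed limit or range.

## Working session

There is one attempt and no reset: what is moved stays moved. The work goes in short steps, Python scripts to look and compute and a tool call to move; the robot and the scene stay as the last step left them, time stands still between calls to the robot, and variables do not carry over. Pictures are saved under pics/ and viewed, at most 10 in all, crops included, and the job is handed in when it is done.

Besides the shell and the picture viewer there is one more tool, called as name(argument=value, ...), one argument or row to a line, values as JSON. servo_tool: Moves the arm, as the interface text tells. Its arguments: {"type":"object","properties":{"commands":{"type":"array","items":{"type":"array","items":{"type":"array","items":{"type":"number"}}}}},"required":["commands"]}

```bash
ls; mkdir -p pics; python3 - <<'E'
from bench import arm,cams
import cv2,numpy as np
print(arm.read_state(),arm.grip_point_offset)
for n in("scene","top"):
    d=cams.get_image(n);cv2.imwrite(f"pics/{n}0.png",d["frame"]);print(n,d["K"],d["T"].round(4), [k for k in d])
E
```

```text
pics
{'clock': 0.0, 'joints': array([ 1.41157096e+00,  3.85558481e-01,  6.59518215e-03, -5.22840262e-04,
       -1.19401092e+00, -2.58623412e-01]), 'joint_vel': array([ 0.00018564, -0.00151995,  0.00068874, -0.00103073, -0.00035023,
        0.00041686]), 'joint_efforts': array([-7.31522550e-05, -3.92285693e+01,  1.88402510e+01,  4.18643385e+00,
       -4.62288590e-03,  5.79583443e-06]), 'position': array([253.31361382, 570.61135158, 192.50499928]), 'ee_rot': array([ 9.78233953e-01, -2.07502020e-01, -1.88579911e-04,  1.09967205e-03]), 'contact_force': array([-0.32334141, -1.09959839, -0.06516801]), 'wrist_torque': array([0.03875354, 0.00937055, 0.02302863]), 'grasp_force': 0.0, 'gripper_width': 85.45339311306398} 18.700000000000003
scene [[483.3279457    0.         315.72560091]
 [  0.         483.3279457  237.62681114]
 [  0.           0.           1.        ]] [[-4.7620000e-01 -6.6930000e-01  5.7030000e-01  1.1833922e+03]
 [ 8.7940000e-01 -3.6010000e-01  3.1150000e-01  2.8964510e+02]
 [-3.1000000e-03  6.4980000e-01  7.6010000e-01  8.7430160e+02]
 [ 0.0000000e+00  0.0000000e+00  0.0000000e+00  1.0000000e+00]] ['frame', 'K', 'T']
top [[495.37143586   0.         322.10672791]
 [  0.         495.37143586 237.02903187]
 [  0.           0.           1.        ]] [[-2.1900000e-02  9.8040000e-01 -1.9570000e-01  3.6352860e+02]
 [-9.9980000e-01 -2.0700000e-02  8.4000000e-03 -1.2899200e+01]
 [ 4.2000000e-03  1.9580000e-01  9.8060000e-01  1.3490134e+03]
 [ 0.0000000e+00  0.0000000e+00  0.0000000e+00  1.0000000e+00]] ['frame', 'K', 'T']
```

View pics/scene0.png

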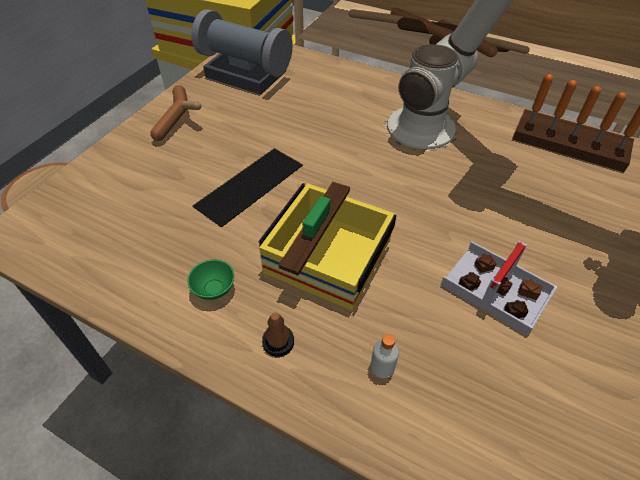

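View pics/top0.png

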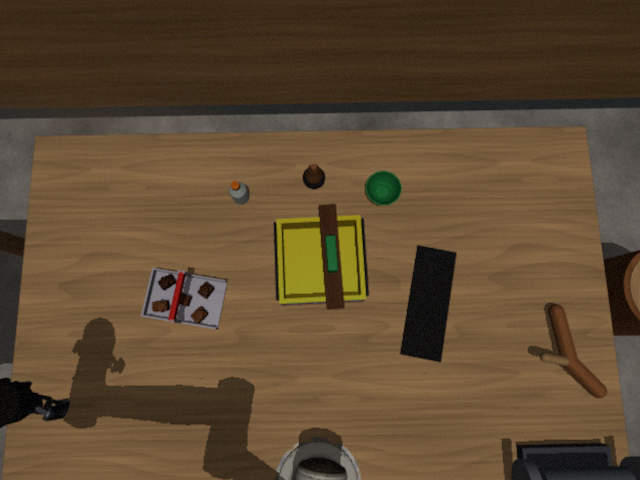

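The scene shows the box with the board lying across it, the mat at left and the tray at right. In the top view the box is at about (275-367, 215-303), the mat centre (428,303) and the tray centre (185,298). I'll enlarge crops next.

```bash
python3 - <<'E'
import cv2
t=cv2.imread("pics/top0.png")
cv2.imwrite("pics/c1.png",cv2.resize(t[255:340,130:240],None,fx=7,fy=7,interpolation=cv2.INTER_CUBIC)) 
cv2.imwrite("pics/c2.png",cv2.resize(t[195:370,265:465],None,fx=4,fy=3.4,interpolation=cv2.INTER_CUBIC)) if 0 else cv2.imwrite("pics/c2.png",cv2.resize(t[195:365,265:465],None,fx=3.5,fy=3.5,interpolation=cv2.INTER_CUBIC))
E
```

```text
(no output)
```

View pics/c1.png

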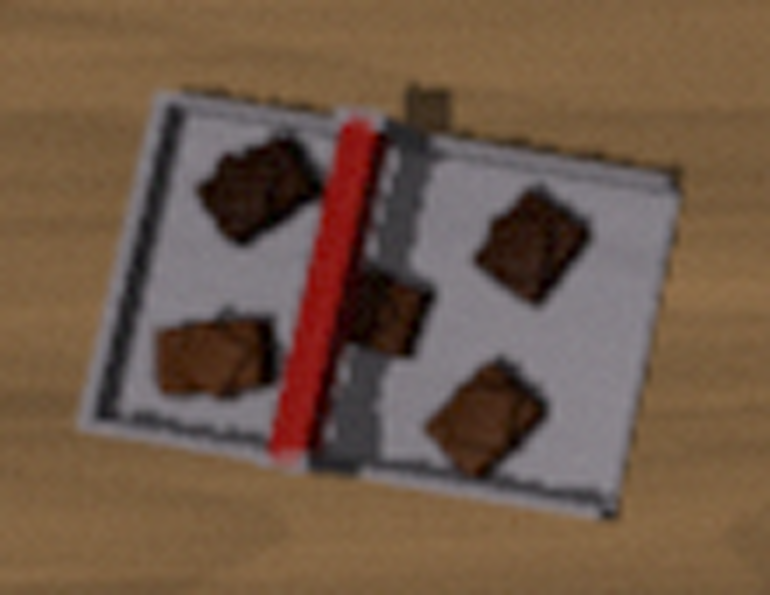

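View pics/c2.png

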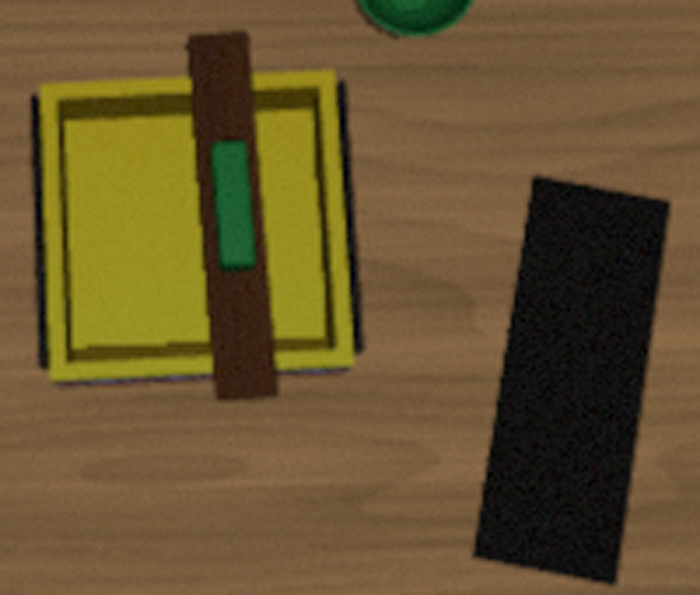

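```bash
cat > h.py <<'E'
import numpy as np
from bench import arm,cams
def w(n,px,z):
    d=cams.get_image(n);K,T=d["K"],d["T"]
    p=np.c_[np.array(px,float),np.ones(len(px))]@np.linalg.inv(K).T
    r=(p*[1,-1,-1])@T[:3,:3].T; c=T[:3,3]
    return c+r*((z-c[2])/r[:,2])[:,None]
def rep(name,P):
    P=P[:,:2]; e=np.diff(np.r_[P,P[:1]],axis=0)
    print(name,"ctr",P.mean(0).round(1),"len",np.linalg.norm(e,axis=1).round(0),"ang",np.degrees(np.arctan2(e[:,1],e[:,0])).round(1)); print(P.round(0).tolist())
E
python3 - <<'E'
from h import *
a=lambda L,s,o:np.array(L)/s+o-0.5+0.5/s
o=[265,195]
rep("box",w("top",a([(40,84),(338,70),(354,366),(52,382)],3.5,o),90))
rep("board",w("top",a([(188,36),(247,32),(277,394),(217,398)],3.5,o),104))
rep("grip",w("top",a([(212,143),(246,139),(255,267),(222,270)],3.5,o),144))
rep("mat",w("top",a([(535,178),(669,202),(615,583),(474,555)],3.5,o),4))
rep("rails",w("top",a([(35,97),(343,82),(360,350),(44,367)],3.5,o),108))
o=[130,255]
rep("handle",w("top",a([(339,120),(376,120),(306,460),(270,460)],7,o),100))
rep("traytop",w("top",a([(158,90),(680,168),(615,500),(82,432)],7,o),30))
rep("chunks",w("top",a([(262,190),(215,355),(390,310),(532,245),(487,420)],7,o),30))
rep("glue,carving,bowl",w("top",[(239,193),(314,179),(383,188)],30))
rep("grip scene",w("scene",[(304,228),(311,235),(330,205),(323,198)],144))
rep("handle scene",w("scene",[(494,285),(524,246)],100))
from scipy.spatial.transform import Rotation as R
s=arm.read_state();print(R.from_quat(s["ee_rot"]).as_matrix().round(4))
E
```

```text
box ctr [559.  -18.8] len [223. 220. 218. 221.] ang [ -88.4 -179.1   91.8    2. ]
[[666.0, 95.0], [672.0, -127.0], [452.0, -131.0], [445.0, 87.0]]
board ctr [564.9 -45. ] len [ 44. 267.  43. 267.] ang [ -87.2 -177.    92.5    3.3]
[[697.0, -16.0], [699.0, -60.0], [432.0, -74.0], [431.0, -31.0]]
grip ctr [563.3 -45.4] len [24. 92. 23. 91.] ang [ -84.4 -177.6   94.     3.1]
[[608.0, -31.0], [610.0, -55.0], [519.0, -59.0], [517.0, -36.0]]
mat ctr [ 447.2 -308. ] len [107. 297. 108. 295.] ang [-101.6  167.8   77.7  -12.4]
[[603.0, -287.0], [581.0, -392.0], [291.0, -329.0], [314.0, -224.0]]
rails ctr [557.  -18.4] len [227. 197. 226. 197.] ang [ -88.3 -178.6   91.8    1.7]
[[652.0, 97.0], [659.0, -129.0], [462.0, -134.0], [455.0, 92.0]]
handle ctr [470.3 346.8] len [ 13. 123.  13. 123.] ang [-91.2 170.2  88.7  -9.5]
[[531.0, 343.0], [531.0, 330.0], [410.0, 351.0], [410.0, 363.0]]
traytop ctr [473.  343.9] len [203. 126. 202. 131.] ang [-99.7 169.8  81.6 -10. ]
[[553.0, 433.0], [519.0, 233.0], [395.0, 255.0], [424.0, 455.0]]
chunks ctr [470.1 346.3] len [ 64.  67.  58.  67. 125.] ang [166.2 -76.7 -66.2 166.8  44.8]
[[514.0, 391.0], [452.0, 407.0], [468.0, 341.0], [491.0, 288.0], [426.0, 304.0]]
glue,carving,bowl ctr [7.697e+02 4.000e-01] len [211. 193. 399.] ang [-80.1 -98.9  90.9]
[[756.0, 203.0], [792.0, -5.0], [762.0, -196.0]]
grip scene ctr [582.4 -34.8] len [24. 92. 26. 94.] ang [  65.7 -176.9 -116.7    3.8]
[[624.0, -43.0], [634.0, -21.0], [542.0, -26.0], [530.0, -49.0]]
handle scene ctr [481.3 349.2] len [130. 130.] ang [167.3 -12.7]
[[545.0, 335.0], [418.0, 363.0]]
[[ 0.9139 -0.4058 -0.    ]
 [-0.4058 -0.9139  0.    ]
 [-0.     -0.     -1.    ]]
```

```bash
cat >> h.py <<'E'
from scipy.spatial.transform import Rotation as R
def proj(n,P):
    d=cams.get_image(n);K,T=d["K"],d["T"]
    p=(np.array(P,float)-T[:3,3])@T[:3,:3]*[1,-1,-1]; p=p@K.T
    return p[:,:2]/p[:,2:]
def go(x,y,z,yaw):  # yaw = world angle of tool y, deg; tool down
    s=arm.read_state();M=R.from_quat(s["ee_rot"]).as_matrix()
    d=M.T@(np.array([x,y,z])-s["position"])
    now=np.degrees(np.arctan2(M[1,1],M[0,1])); t=(yaw-now+90)%180-90
    print("clock",s["clock"],"pos",s["position"].round(1),"F",s["contact_force"].round(2),"w",round(s["gripper_width"],1),"toolz",M[:,2].round(3))
    print("shift tool mm",d.round(1),"turn tool z",round(-t,2))
E
python3 - <<'E'
from h import *
import cv2
print(proj("scene",[(609,-31,144),(610,-55,144),(519,-59,144),(517,-36,144)]).round(0).tolist(),proj("scene",[(531,336,100),(410,357,100)]).round(0).tolist())
f=cams.get_image("scene")["frame"]
cv2.imwrite("pics/s1.png",cv2.resize(np.hstack([f[170:320,250:410],f[235:335,435:560].copy() if 0 else f[200:350,430:560]]),None,fx=2.7,fy=2.7,interpolation=cv2.INTER_CUBIC))
go(564,-45.5,180,-86.8)
E
```

```text
[[313.0, 225.0], [302.0, 221.0], [321.0, 193.0], [331.0, 196.0]] [[496.0, 280.0], [522.0, 242.0]]
clock 0.8 pos [253.6 571.2 193.6] F [-0.26  0.6   0.72] w 85.4 toolz [ 0.  0. -1.]
shift tool mm [534.  437.7  13.6] turn tool z -27.14
```

View pics/s1.png

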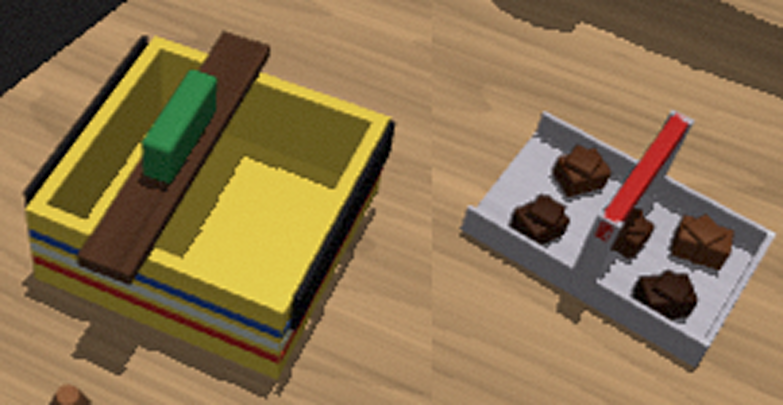

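servo_tool(
  commands=[
    [[0, 0.0267, 0.0218, 0, 0, 0, 0], [0, 0.0267, 0.0218, 0, 0, 0, 0], [0, 0.0267, 0.0218, 0, 0, 0, 0], [0, 0.0267, 0.0218, 0, 0, 0, 0], [0, 0.0267, 0.0218, 0, 0, 0, 0], [0, 0.0267, 0.0218, 0, 0, 0, 0], [0, 0.0267, 0.0218, 0, 0, 0, 0], [0, 0.0267, 0.0218, 0, 0, 0, 0], [0, 0.0267, 0.0218, 0, 0, 0, 0], [0, 0.0267, 0.0218, 0, 0, 0, 0]],
  ],
)

```text
clock: 1.63
position: [409.6, 262.1, 194.0]
ee_rot: [0.978, -0.207, 0.0, -0.0]
contact_force: [0.6, 0.5, -0.4]
gripper_width: 85.3
grasp_force: 0.0
```

The crop confirms the top-view geometry: grip-block corners near scene pixels (303,224) and (329,201), handle ends (494,280) and (524,244). All are within a few pixels of what I predicted.

servo_tool(
  commands=[
    [[0, 0.0267, 0.0218, 0, 0, 0, 0], [0, 0.0267, 0.0218, 0, 0, 0, 0], [0, 0.0267, 0.0218, 0, 0, 0, 0], [0, 0.0267, 0.0218, 0, 0, 0, 0], [0, 0.0267, 0.0218, 0, 0, 0, 0], [0, 0.0267, 0.0218, 0, 0, 0, -5.4], [0, 0.0267, 0.0218, 0, 0, 0, -5.4], [0, 0.0267, 0.0218, 0, 0, 0, -5.4], [0, 0.0267, 0.0218, 0, 0, 0, -5.4], [0, 0, 0, 0, 0, 0, -5.5]],
  ],
)

```text
clock: 2.47
position: [568.5, -6.4, 193.1]
ee_rot: [1.0, 0.028, 0.0, 0.001]
contact_force: [0.7, 0.2, 0.7]
gripper_width: 85.8
grasp_force: 0.0
```

```bash
python3 -c "
from h import *
go(565,-45.5,109,-86.8)"
```

```text
clock 2.4667 pos [568.5  -6.4 193.1] F [0.72 0.18 0.7 ] w 85.8 toolz [ 0.001 -0.001 -1.   ]
shift tool mm [-5.7 38.8 84.2] turn tool z -0.04
```

servo_tool(
  commands=[
    [[0, -0.003, 0.02, 0, 0, 0, 0], [0, -0.0027, 0.0188, 0.01, 0, 0, 0], [0, 0, 0, 0.02, 0, 0, 0], [0, 0, 0, 0.02, 0, 0, 0], [0, 0, 0, 0.02, 0, 0, 0], [0, 0, 0, 0.0142, 0, 0, 0], [0, 0, 0, 0, 0, 0, 0], [0, 0, 0, 0, 0, 0, 0]],
  ],
)

```text
clock: 3.13
position: [561.8, -41.8, 109.2]
ee_rot: [1.0, 0.028, -0.001, 0.0]
contact_force: [-0.0, 0.4, -0.2]
gripper_width: 85.9
grasp_force: 0.0
```

```bash
python3 -c "
from h import *
go(565,-45.5,109,-86.8)"
```

```text
clock 3.1333 pos [561.8 -41.8 109.2] F [-0.01  0.39 -0.24] w 85.9 toolz [-0.001 -0.001 -1.   ]
shift tool mm [3.  3.9 0.2] turn tool z -0.03
```

servo_tool(
  commands=[
    [[0, 0.003, 0.0039, 0, 0, 0, 0], [0, 0, 0, 0, 0, 0, 0], [255, 0, 0, 0, 0, 0, 0], [255, 0, 0, 0, 0, 0, 0], [255, 0, 0, 0, 0, 0, 0], [255, 0, 0, 0, 0, 0, 0], [255, 0, 0, 0, 0, 0, 0], [255, 0, 0, 0, 0, 0, 0], [255, 0, 0, 0, 0, 0, 0], [255, 0, 0, 0, 0, 0, 0]],
  ],
)

```text
clock: 3.97
position: [565.1, -45.3, 109.4]
ee_rot: [1.0, 0.028, -0.0, 0.0]
contact_force: [0.3, 0.5, 0.2]
gripper_width: 0.1
grasp_force: 0.0
```

```bash
python3 -c "
from h import *
go(447,-308,190,-102.1)"
```

```text
clock 3.9667 pos [565.1 -45.3 109.4] F [0.33 0.5  0.23] w 0.1 toolz [-0. -0. -1.]
shift tool mm [-132.4  255.8  -80.6] turn tool z 15.26
```

```bash
python3 -c "
from h import *
import cv2
f=cams.get_image('scene')['frame'];t=cams.get_image('top')['frame']
cv2.imwrite('pics/s2.png',np.hstack([cv2.resize(f[80:320,230:430],None,fx=2,fy=2),cv2.resize(t[190:320,260:380],None,fx=3.2,fy=3.692)]))
print(proj('scene',[(565,-45,109)]),proj('top',[(565,-45,109)]))"
```

```text
[[316.91868431 220.34809669]] [[330.95170098 254.63547795]]
```

View pics/s2.png

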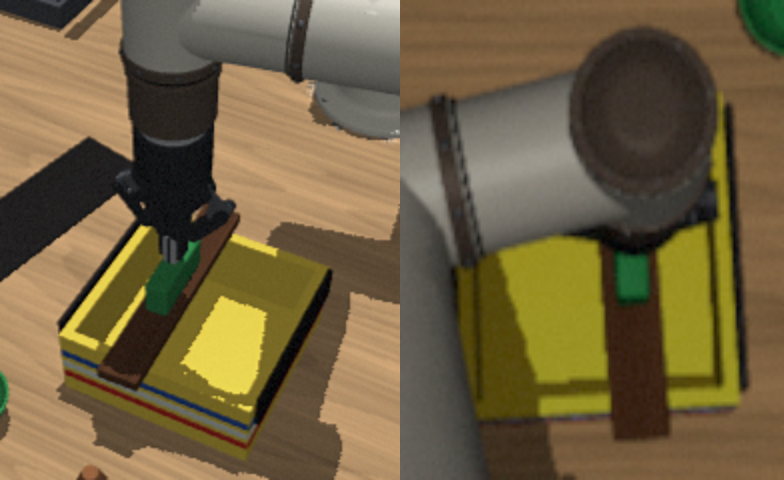

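The gripper closed on nothing. In the scene crop the shut fingertips, at scene pixel (317,211), are drawn in front of the block, which suggests they sit above it. I'll check the TCP calibration by projecting it.

```bash
python3 -c "
from h import *
import cv2
print(proj('top',[(253.5,571,193.6),(253.5,571,230),(253.5,571,160)]).round(0).tolist())
for z in (100,109,120,130,144,155): print(z,proj('scene',[(565,-45,z)]).round(0).tolist(),proj('scene',[(517,-48,z),(610,-43,z)]).round(0).tolist())
f=cams.get_image('scene')['frame'];f0=cv2.imread('pics/scene0.png')
t0=cv2.imread('pics/top0.png')
a=cv2.resize(f[150:270,270:370],None,fx=4,fy=4,interpolation=cv2.INTER_CUBIC)
b=cv2.resize(t0[360:440,0:100],None,fx=4,fy=4,interpolation=cv2.INTER_CUBIC)
b=cv2.copyMakeBorder(b,0,160,0,0,cv2.BORDER_CONSTANT)
cv2.imwrite('pics/s3.png',np.hstack([a,np.clip(b*2.,0,255).astype('uint8')]))
"
```

```text
[[60.0, 392.0], [51.0, 394.0], [67.0, 390.0]]
100 [[317.0, 223.0]] [[326.0, 209.0], [308.0, 237.0]]
109 [[317.0, 220.0]] [[326.0, 206.0], [308.0, 235.0]]
120 [[317.0, 217.0]] [[326.0, 202.0], [307.0, 231.0]]
130 [[317.0, 214.0]] [[326.0, 199.0], [307.0, 228.0]]
144 [[317.0, 209.0]] [[326.0, 194.0], [307.0, 223.0]]
155 [[317.0, 205.0]] [[326.0, 191.0], [307.0, 220.0]]
```

View pics/s3.png

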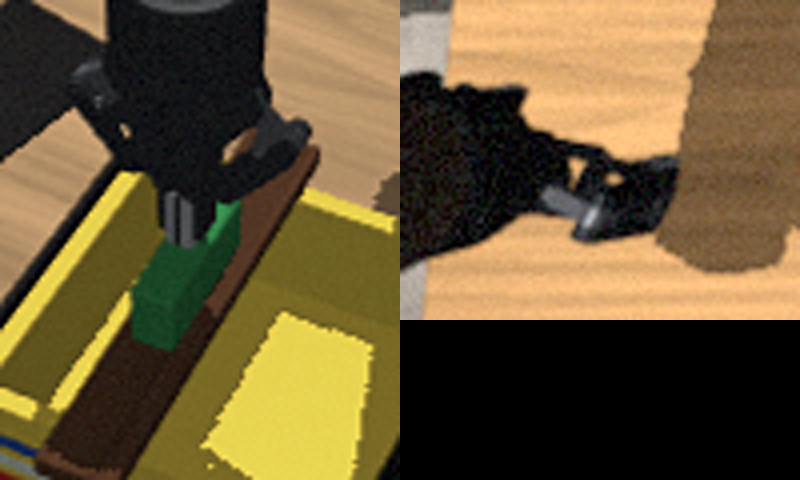

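```bash
python3 -c "
from h import *
print(proj('top',[(0,0,0),(0,0,60)]).round(0).tolist(),proj('scene',[(0,0,0),(0,0,60)]).round(0).tolist())
print('start axis top',proj('top',[(253.5,571,193.6+d) for d in (0,19,73,150,250)]).round(0).tolist())
print('start axis scene',proj('scene',[(253.5,571,193.6+d) for d in (0,19,73,150,250)]).round(0).tolist())
print('fingers',proj('top',[(270.5,609,206),(236.5,533,206)]).round(0).tolist())
print('now axis scene',proj('scene',[(565,-45,109.+d) for d in (0,19,73,150,250)]).round(0).tolist())
print('now axis top',proj('top',[(565,-45,109.+d) for d in (0,19,73,150,250,400)]).round(0).tolist())
import cv2
f=cams.get_image('scene')['frame'].astype(int);f0=cv2.imread('pics/scene0.png').astype(int)
g=(f[:,:,1]>f[:,:,2]+25)&(f[:,:,1]>f[:,:,0]+25);g0=(f0[:,:,1]>f0[:,:,2]+25)&(f0[:,:,1]>f0[:,:,0]+25)
for m in (g,g0):
  m=m.copy();m[:,:280]=0;m[:,360:]=0
  y,x=np.nonzero(m);print(x.min(),x.max(),y.min(),y.max(),len(x))
print(arm.read_state()['joints'])
"
```

```text
[[318.0, 483.0], [318.0, 490.0]] [[421.0, 127.0], [424.0, 109.0]]
start axis top [[60.0, 392.0], [55.0, 393.0], [42.0, 396.0], [20.0, 401.0], [-14.0, 408.0]]
start axis scene [[664.0, 198.0], [670.0, 191.0], [686.0, 170.0], [711.0, 137.0], [750.0, 86.0]]
fingers [[40.0, 385.0], [73.0, 400.0]]
now axis scene [[317.0, 220.0], [317.0, 214.0], [317.0, 196.0], [317.0, 167.0], [317.0, 124.0]]
now axis top [[331.0, 255.0], [331.0, 253.0], [332.0, 250.0], [332.0, 244.0], [334.0, 235.0], [336.0, 218.0]]
303 329 200 236 416
303 329 196 236 533
[ 2.05721343e-01  3.61813233e-01 -2.55366711e-01 -1.55623071e-05
 -9.53597123e-01  1.42030805e+00]
```

servo_tool(
  commands=[
    [[255, 0, 0, 0.0015, 0, 0, 0], [255, 0, 0, 0.0015, 0, 0, 0], [255, 0, 0, 0, 0, 0, 0]],
  ],
)

```text
clock: 5.52
position: [565.2, -45.3, 106.5]
ee_rot: [1.0, 0.028, 0.0, 0.0]
contact_force: [-0.7, -0.5, 1.0]
gripper_width: 0.1
grasp_force: 0.7
```

servo_tool(
  commands=[
    [[255, 0, 0, -0.015, 0, 0, 0], [255, 0, 0, -0.0175, 0, 0, 0], [0, 0, 0, -0.0175, 0, 0, 0], [0, 0, 0, 0, 0, 0, 0], [0, 0, 0, 0, 0, 0, 0], [0, 0, 0, 0, 0, 0, 0], [0, 0, 0, 0, 0, 0, 0]],
  ],
)

```text
clock: 6.1
position: [564.3, -45.4, 155.2]
ee_rot: [1.0, 0.027, -0.001, 0.0]
contact_force: [1.2, -0.7, -0.7]
gripper_width: 60.3
grasp_force: 0.0
```

```bash
python3 -c "
from h import *
import cv2
go(565,-45.5,109,-86.8)
f=cams.get_image('scene')['frame'];a=f[110:270,240:400]
cv2.imwrite('pics/s4.png',cv2.resize(a,None,fx=3.7,fy=3.7,interpolation=cv2.INTER_CUBIC))
print(proj('scene',[(567,-3,156+13),(563,-88,156+13)]).round(0).tolist())
"
```

```text
clock 6.1 pos [564.3 -45.4 155.2] F [ 1.22 -0.71 -0.7 ] w 60.3 toolz [-0.002 -0.    -1.   ]
shift tool mm [ 0.8  0.1 46.2] turn tool z -0.05
[[335.0, 208.0], [299.0, 193.0]]
```

View pics/s4.png

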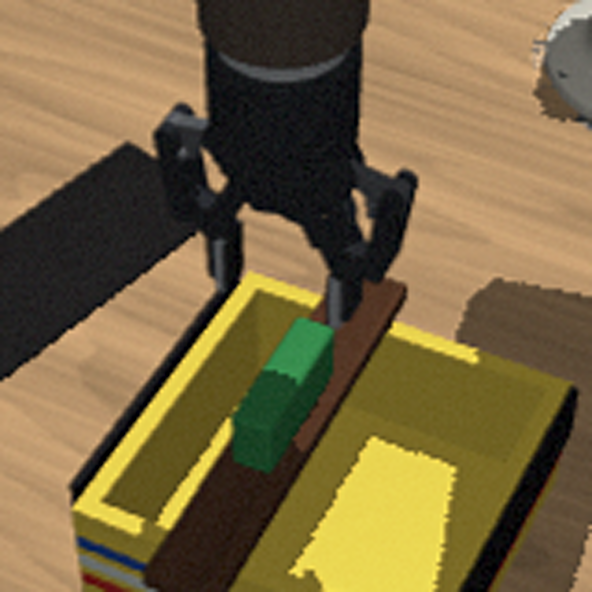

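Open fingers appear at scene pixels (301,188) and (332,197), straddling the block but higher than the reported z suggests. I'll find the true height by touch with small downward steps.

servo_tool(
  commands=[
    [[0, 0, 0, 0.02, 0, 0, 0], [0, 0, 0, 0.02, 0, 0, 0], [0, 0, 0, 0.003, 0, 0, 0], [0, 0, 0, 0.003, 0, 0, 0], [0, 0, 0, 0.003, 0, 0, 0], [0, 0, 0, 0, 0, 0, 0]],
  ],
)

```text
clock: 6.7
position: [565.4, -45.3, 107.6]
ee_rot: [1.0, 0.028, 0.0, 0.0]
contact_force: [0.1, 0.2, -0.1]
gripper_width: 85.0
grasp_force: 0.0
```

servo_tool(
  commands=[
    [[0, 0, 0, 0.003, 0, 0, 0], [0, 0, 0, 0.003, 0, 0, 0], [0, 0, 0, 0.002, 0, 0, 0], [0, 0, 0, 0, 0, 0, 0]],
  ],
)

```text
clock: 7.03
position: [564.8, -45.4, 99.1]
ee_rot: [1.0, 0.028, -0.0, -0.0]
contact_force: [-0.3, -0.8, 0.0]
gripper_width: 85.5
grasp_force: 0.0
```

servo_tool(
  commands=[
    [[0, 0, 0, 0.005, 0, 0, 0], [0, 0, 0, 0.005, 0, 0, 0], [0, 0, 0, 0.005, 0, 0, 0], [255, 0, 0, 0, 0, 0, 0], [255, 0, 0, 0, 0, 0, 0], [255, 0, 0, 0, 0, 0, 0], [255, 0, 0, 0, 0, 0, 0], [255, 0, 0, 0, 0, 0, 0], [255, 0, 0, 0, 0, 0, 0]],
  ],
)

```text
clock: 7.78
position: [565.5, -45.3, 84.9]
ee_rot: [1.0, 0.028, 0.001, -0.0]
contact_force: [0.0, 0.4, 1.9]
gripper_width: 24.5
grasp_force: 60.5
```

The grip holds at 24.5 mm, so the fingertips sit about 35-38 mm above the reported TCP. Next I lift and carry.

servo_tool(
  commands=[
    [[255, 0, 0, -0.01, 0, 0, 0], [255, 0, 0, -0.015, 0, 0, 0], [255, 0, 0, -0.02, 0, 0, 0], [255, 0, 0, -0.02, 0, 0, 0], [255, 0, 0, -0.01, 0, 0, 0], [255, 0, 0, 0, 0, 0, 0], [255, 0, 0, 0, 0, 0, 0]],
  ],
)

```text
clock: 8.37
position: [564.7, -45.1, 159.3]
ee_rot: [1.0, 0.027, -0.0, -0.0]
contact_force: [-0.1, -0.3, -2.4]
gripper_width: 24.8
grasp_force: 60.0
```

```bash
python3 -c "
from h import *
go(447,-308,160,-102.1)"
```

```text
clock 8.3667 pos [564.7 -45.1 159.3] F [-0.06 -0.26 -2.4 ] w 24.8 toolz [-0.     0.001 -1.   ]
shift tool mm [-131.9  256.    -0.9] turn tool z 15.24
```

servo_tool(
  commands=[
    [[255, -0.0055, 0.0107, 0, 0, 0, 0], [255, -0.0132, 0.0256, 0, 0, 0, 0], [255, -0.0154, 0.0299, 0, 0, 0, 0], [255, -0.0154, 0.0299, 0, 0, 0, 0], [255, -0.0154, 0.0299, 0, 0, 0, 0], [255, -0.0154, 0.0299, 0, 0, 0, 0], [255, -0.0154, 0.0299, 0, 0, 0, 0], [255, -0.0154, 0.0299, 0, 0, 0, 0], [255, -0.0132, 0.0256, 0, 0, 0, 0], [255, -0.0075, 0.0147, 0, 0, 0, 5.1]],
  ],
)

```text
clock: 9.2
position: [444.5, -310.3, 157.7]
ee_rot: [1.0, -0.019, -0.002, -0.001]
contact_force: [0.0, 0.5, -3.2]
gripper_width: 24.9
grasp_force: 59.9
```

servo_tool(
  commands=[
    [[255, 0, 0, 0.01, 0, 0, 5.1], [255, 0, 0, 0.02, 0, 0, 5.1], [255, 0, 0, 0.02, 0, 0, 0], [255, 0, 0, 0.02, 0, 0, 0], [255, 0, 0, 0, 0, 0, 0], [255, 0, 0, 0, 0, 0, 0]],
  ],
)

```text
clock: 9.7
position: [445.7, -308.1, 87.7]
ee_rot: [0.994, -0.106, -0.003, -0.0]
contact_force: [0.5, 0.5, -1.8]
gripper_width: 24.7
grasp_force: 59.8
```

```bash
python3 -c "
from h import *
go(447,-308,3,-102.1)"
```

```text
clock 9.7 pos [ 445.7 -308.1   87.7] F [ 0.52  0.52 -1.85] w 24.7 toolz [-0.005  0.001 -1.   ]
shift tool mm [ 1.6 -0.3 84.7] turn tool z -0.06
```

servo_tool(
  commands=[
    [[255, 0.0015, 0, 0.02, 0, 0, 0], [255, 0, 0, 0.02, 0, 0, 0], [255, 0, 0, 0.02, 0, 0, 0], [255, 0, 0, 0.015, 0, 0, 0], [255, 0, 0, 0.005, 0, 0, 0], [255, 0, 0, 0.002, 0, 0, 0], [255, 0, 0, 0, 0, 0, 0]],
  ],
)

```text
clock: 10.28
position: [449.8, -308.9, 8.2]
ee_rot: [0.994, -0.106, 0.001, 0.0]
contact_force: [0.6, 0.3, -2.6]
gripper_width: 24.8
grasp_force: 60.0
```

servo_tool(
  commands=[
    [[255, 0, 0, 0.0015, 0, 0, 0], [255, 0, 0, 0.0015, 0, 0, 0], [255, 0, 0, 0.0015, 0, 0, 0], [255, 0, 0, 0, 0, 0, 0]],
  ],
)

```text
clock: 10.62
position: [449.2, -308.6, 3.2]
ee_rot: [0.994, -0.106, 0.0, 0.0]
contact_force: [-0.1, -0.2, -1.5]
gripper_width: 24.9
grasp_force: 60.0
```

servo_tool(
  commands=[
    [[255, -0.002, 0, 0.0015, 0, 0, 0], [255, 0, 0, 0.001, 0, 0, 0], [255, 0, 0, 0.001, 0, 0, 0], [255, 0, 0, 0, 0, 0, 0]],
  ],
)

```text
clock: 10.95
position: [447.0, -308.1, -0.8]
ee_rot: [0.994, -0.106, -0.0, -0.0]
contact_force: [0.5, -0.2, -2.1]
gripper_width: 24.7
grasp_force: 60.0
```

servo_tool(
  commands=[
    [[255, 0, 0, 0.001, 0, 0, 0], [255, 0, 0, 0.001, 0, 0, 0], [255, 0, 0, 0, 0, 0, 0]],
  ],
)

```text
clock: 11.2
position: [447.2, -308.2, -1.1]
ee_rot: [0.994, -0.105, 0.0, 0.0]
contact_force: [-2.7, 2.7, 7.7]
gripper_width: 24.6
grasp_force: 61.3
```

servo_tool(
  commands=[
    [[255, 0, 0, 0.001, 0, 0, 0], [255, 0, 0, 0, 0, 0, 0]],
  ],
)

```text
clock: 11.37
position: [447.2, -308.2, -1.2]
ee_rot: [0.994, -0.105, 0.0, 0.0]
contact_force: [-4.6, 4.1, 15.2]
gripper_width: 24.6
grasp_force: 62.1
```

servo_tool(
  commands=[
    [[255, 0, 0, -0.0015, 0, 0, 0], [0, 0, 0, 0, 0, 0, 0], [0, 0, 0, 0, 0, 0, 0], [0, 0, 0, 0, 0, 0, 0], [0, 0, 0, 0, 0, 0, 0], [0, 0, 0, -0.01, 0, 0, 0], [0, 0, 0, -0.02, 0, 0, 0], [0, 0, 0, -0.04, 0, 0, 0], [0, 0, 0, -0.04, 0, 0, 0], [0, 0, 0, -0.04, 0, 0, 0]],
  ],
)

```text
clock: 12.2
position: [446.7, -308.0, 150.1]
ee_rot: [0.994, -0.106, -0.0, 0.0]
contact_force: [0.8, -1.2, 0.0]
gripper_width: 85.5
grasp_force: 0.0
```

```bash
python3 -c "
from h import *
go(500,200,190,-99.8)"
```

```text
clock 12.2 pos [ 446.7 -308.   150.1] F [ 0.83 -1.19  0.03] w 85.5 toolz [-0.001 -0.    -1.   ]
shift tool mm [ -54.6 -507.9  -40. ] turn tool z -2.33
```

servo_tool(
  commands=[
    [[0, -0.004, -0.02, -0.02, 0, 0, 0], [0, -0.0064, -0.036, -0.01, 0, 0, 0], [0, -0.0064, -0.036, 0, 0, 0, 0], [0, -0.0064, -0.036, 0, 0, 0, 0], [0, -0.0064, -0.036, 0, 0, 0, 0], [0, -0.0064, -0.036, 0, 0, 0, 0], [0, -0.0064, -0.036, 0, 0, 0, 0], [0, -0.0064, -0.036, 0, 0, 0, 0], [0, -0.0064, -0.036, 0, 0, 0, 0], [0, -0.0064, -0.036, 0, 0, 0, 0]],
  ],
)

```text
clock: 13.03
position: [458.9, 42.9, 178.9]
ee_rot: [0.994, -0.106, 0.001, -0.0]
contact_force: [1.4, -0.4, -0.7]
gripper_width: 85.3
grasp_force: 0.0
```

servo_tool(
  commands=[
    [[0, -0.0064, -0.036, 0, 0, 0, 0], [0, -0.0064, -0.036, 0, 0, 0, 0], [0, -0.0064, -0.036, 0, 0, 0, 0], [0, -0.0064, -0.036, 0, 0, 0, 0], [0, -0.0064, -0.036, 0, 0, 0, 0], [0, -0.0064, -0.036, 0, 0, 0, 0], [0, -0.0064, -0.036, 0, 0, 0, 0], [0, -0.0064, -0.036, 0, 0, 0, 0], [0, -0.0035, -0.02, 0, 0, 0, -2.3], [0, 0, 0, 0, 0, 0, 0]],
  ],
)

```text
clock: 13.87
position: [470.6, 357.7, 177.8]
ee_rot: [0.997, -0.083, 0.0, -0.0]
contact_force: [-0.6, -0.0, -0.3]
gripper_width: 85.7
grasp_force: 0.0
```

```bash
python3 -c "
from h import *
import cv2
go(470.5,346.5,120,-99.8)
t=cams.get_image('top')['frame'];f=cams.get_image('scene')['frame']
a=cv2.resize(t[235:370,390:470],None,fx=4.4,fy=4.4,interpolation=cv2.INTER_CUBIC)
b=cv2.resize(f[110:310,440:590],None,fx=2.97,fy=2.97,interpolation=cv2.INTER_CUBIC)
cv2.imwrite('pics/s5.png',np.hstack([np.clip(a*1.6,0,255).astype('uint8'),b[:594]]))
print(a.shape,b.shape)
print(proj('scene',[(470,346,160),(470,346,190),(470,346,228)]))
"
```

```text
clock 13.8667 pos [470.6 357.7 177.8] F [-0.59 -0.03 -0.28] w 85.7 toolz [ 0.001  0.001 -1.   ]
shift tool mm [ 1.7 11.1 57.8] turn tool z 0.24
(594, 352, 3) (594, 446, 3)
[[518.68929558 241.23531298]
 [523.72875896 230.96496739]
 [530.48676531 217.19225878]]
```

View pics/s5.png

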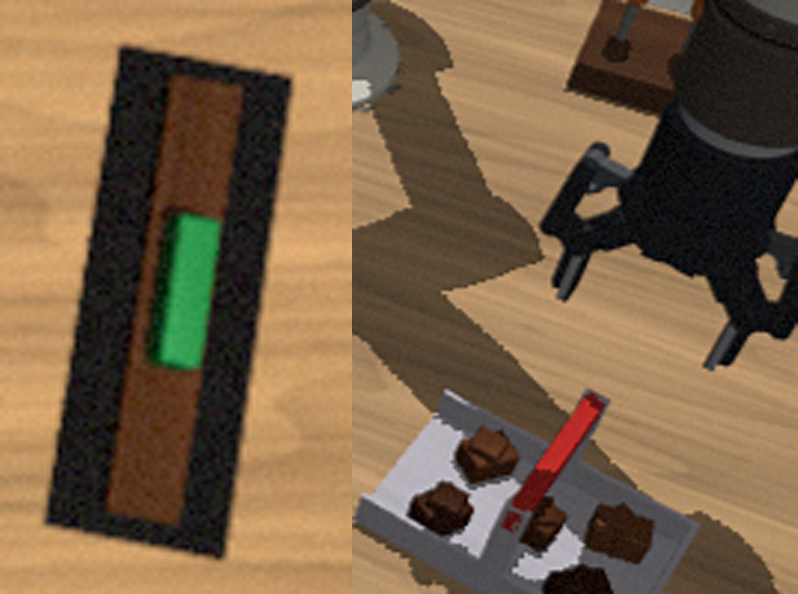

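The board lies centred and parallel on the mat: board centre at crop pixel (176,298), mat centre (171,301), with parallax accounting for the difference. The open fingers straddle the handle line, so I descend on it.

servo_tool(
  commands=[
    [[0, 0.0017, 0.0111, 0, 0, 0, 0.2], [0, 0, 0, 0.03, 0, 0, 0], [0, 0, 0, 0.03, 0, 0, 0], [0, 0, 0, 0.03, 0, 0, 0], [0, 0, 0, 0, 0, 0, 0], [0, 0, 0, 0, 0, 0, 0]],
  ],
)

```text
clock: 14.52
position: [470.1, 340.2, 87.6]
ee_rot: [0.996, -0.088, -0.001, 0.001]
contact_force: [-0.3, 1.4, 1.1]
gripper_width: 85.4
grasp_force: 0.0
```

```bash
python3 -c "
from h import *
go(470.5,346.5,27,-99.8)"
```

```text
clock 14.5167 pos [470.1 340.2  87.6] F [-0.29  1.41  1.05] w 85.4 toolz [-0.002 -0.003 -1.   ]
shift tool mm [-0.6 -6.4 60.6] turn tool z -0.32
```

servo_tool(
  commands=[
    [[0, -0.0006, -0.0064, 0, 0, 0, -0.3], [0, 0, 0, 0.02, 0, 0, 0], [0, 0, 0, 0.02, 0, 0, 0], [0, 0, 0, 0.0206, 0, 0, 0], [0, 0, 0, 0, 0, 0, 0], [0, 0, 0, 0, 0, 0, 0]],
  ],
)

```text
clock: 15.02
position: [471.7, 349.7, 28.7]
ee_rot: [0.996, -0.085, 0.001, -0.001]
contact_force: [-0.2, -0.3, -0.2]
gripper_width: 85.3
grasp_force: 0.0
```

```bash
python3 -c "
from h import *
go(470.5,346.5,27,-99.8)"
```

```text
clock 15.0167 pos [471.7 349.7  28.7] F [-0.22 -0.26 -0.18] w 85.3 toolz [ 0.001  0.001 -1.   ]
shift tool mm [-0.6  3.3  1.7] turn tool z 0.1
```

servo_tool(
  commands=[
    [[0, 0, 0.002, 0.001, 0, 0, 0], [0, 0, 0, 0, 0, 0, 0], [255, 0, 0, 0, 0, 0, 0], [255, 0, 0, 0, 0, 0, 0], [255, 0, 0, 0, 0, 0, 0], [255, 0, 0, 0, 0, 0, 0], [255, 0, 0, 0, 0, 0, 0], [255, 0, 0, 0, 0, 0, 0], [255, 0, 0, 0, 0, 0, 0], [255, 0, 0, 0, 0, 0, 0]],
  ],
)

```text
clock: 15.85
position: [470.6, 347.1, 26.5]
ee_rot: [0.996, -0.085, 0.0, -0.0]
contact_force: [-0.4, -0.1, 1.4]
gripper_width: 13.1
grasp_force: 60.0
```

servo_tool(
  commands=[
    [[255, 0, 0, -0.003, 0, 0, 0], [255, 0, 0, -0.006, 0, 0, 0], [255, 0, 0, -0.006, 0, 0, 0], [255, 0, 0, 0, 0, 0, 0], [255, 0, 0, 0, 0, 0, 0]],
  ],
)

```text
clock: 16.27
position: [470.6, 347.2, 41.7]
ee_rot: [0.996, -0.085, 0.0, -0.0]
contact_force: [-0.2, 0.2, -4.0]
gripper_width: 13.6
grasp_force: 59.2
```

```bash
python3 -c "
from h import *
s=arm.read_state();print(s['wrist_torque'])
go(554.9,121,190,-88.4)"
```

```text
[-0.01169157  0.03705914 -0.0651822 ]
clock 16.2667 pos [470.6 347.2  41.7] F [-0.16  0.19 -4.  ] w 13.6 toolz [ 0.     0.001 -1.   ]
shift tool mm [ 121.4  208.5 -148.4] turn tool z -11.34
```

servo_tool(
  commands=[
    [[255, 0, 0, -0.01, 0, 0, 0], [255, 0, 0, -0.015, 0, 0, 0], [255, 0, 0, -0.02, 0, 0, 0], [255, 0, 0, -0.02, 0, 0, -2], [255, 0, 0, -0.02, 0, 0, -3], [255, 0, 0, -0.02, 0, 0, -3], [255, 0, 0, -0.018, 0, 0, -2], [255, 0, 0, -0.01, 0, 0, -1.3], [255, 0, 0, -0.005, 0, 0, 0], [255, 0, 0, 0, 0, 0, 0]],
  ],
)

```text
clock: 17.1
position: [470.7, 347.2, 180.3]
ee_rot: [1.0, 0.013, 0.001, -0.001]
contact_force: [-0.0, 0.6, -4.8]
gripper_width: 13.2
grasp_force: 59.1
```

```bash
python3 -c "
from h import *
go(554.9,121,180,-88.4)"
```

```text
clock 17.1 pos [470.7 347.2 180.3] F [-0.    0.64 -4.77] w 13.2 toolz [ 0.001  0.002 -1.   ]
shift tool mm [7.820e+01 2.284e+02 1.000e-01] turn tool z -0.08
```

servo_tool(
  commands=[
    [[255, 0.0031, 0.009, 0, 0, 0, 0], [255, 0.005, 0.0145, 0, 0, 0, 0], [255, 0.0062, 0.0181, 0, 0, 0, 0], [255, 0.0062, 0.0181, 0, 0, 0, 0], [255, 0.0062, 0.0181, 0, 0, 0, 0], [255, 0.0062, 0.0181, 0, 0, 0, 0], [255, 0.0062, 0.0181, 0, 0, 0, 0], [255, 0.0062, 0.0181, 0, 0, 0, 0], [255, 0.0062, 0.0181, 0, 0, 0, 0], [255, 0.0062, 0.0181, 0, 0, 0, 0]],
  ],
)

```text
clock: 17.93
position: [532.3, 177.6, 177.9]
ee_rot: [1.0, 0.013, -0.001, 0.001]
contact_force: [0.6, 0.5, -3.5]
gripper_width: 13.0
grasp_force: 59.2
```

servo_tool(
  commands=[
    [[255, 0.0062, 0.0181, 0, 0, 0, 0], [255, 0.0062, 0.0181, 0, 0, 0, 0], [255, 0.005, 0.0145, 0, 0, 0, 0], [255, 0.0031, 0.009, 0, 0, 0, 0], [255, 0, 0, 0, 0, 0, 0], [255, 0, 0, 0, 0, 0, 0], [255, 0, 0, 0, 0, 0, 0]],
  ],
)

```text
clock: 18.52
position: [554.5, 121.1, 178.8]
ee_rot: [1.0, 0.014, -0.0, 0.0]
contact_force: [-0.7, -0.2, -3.5]
gripper_width: 13.3
grasp_force: 59.1
```

```bash
python3 -c "
from h import *
go(554.9,121,152,-88.4)
import cv2
f=cams.get_image('scene')['frame']
cv2.imwrite('pics/s6.png',cv2.resize(f[100:330,250:480],None,fx=2.6,fy=2.6,interpolation=cv2.INTER_CUBIC))"
```

```text
clock 18.5167 pos [554.5 121.1 178.8] F [-0.73 -0.2  -3.54] w 13.3 toolz [-0.001 -0.    -1.   ]
shift tool mm [ 0.4  0.1 26.8] turn tool z -0.05
```

View pics/s6.png

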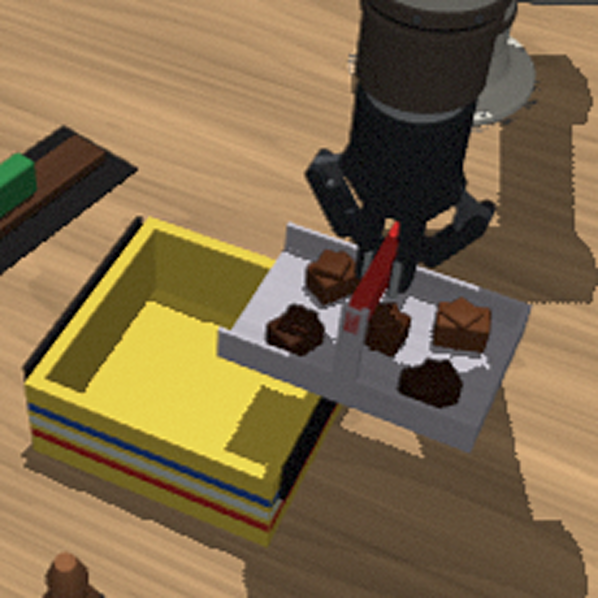

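The picture shows all five chunks in the level tray, with the lip over the box past the near rail. I lower it by feel from here.

servo_tool(
  commands=[
    [[255, 0, 0, 0.005, 0, 0, 0], [255, 0, 0, 0.01, 0, 0, 0], [255, 0, 0, 0.008, 0, 0, 0], [255, 0, 0, 0.003, 0, 0, 0], [255, 0, 0, 0.0015, 0, 0, 0], [255, 0, 0, 0.0015, 0, 0, 0], [255, 0, 0, 0, 0, 0, 0]],
  ],
)

```text
clock: 19.15
position: [554.9, 121.2, 150.0]
ee_rot: [1.0, 0.014, -0.0, 0.0]
contact_force: [0.1, -0.2, -4.0]
gripper_width: 13.1
grasp_force: 59.2
```

servo_tool(
  commands=[
    [[255, 0, 0, 0.0015, 0, 0, 0], [255, 0, 0, 0.0015, 0, 0, 0], [255, 0, 0, 0, 0, 0, 0]],
  ],
)

```text
clock: 19.4
position: [554.8, 121.2, 147.2]
ee_rot: [1.0, 0.014, -0.0, -0.0]
contact_force: [-0.9, 0.2, -3.2]
gripper_width: 13.3
grasp_force: 59.1
```

servo_tool(
  commands=[
    [[255, 0, 0, 0.0015, 0, 0, 0], [255, 0, 0, 0.0015, 0, 0, 0], [255, 0, 0, 0, 0, 0, 0]],
  ],
)

```text
clock: 19.65
position: [554.6, 121.1, 144.0]
ee_rot: [1.0, 0.014, -0.0, 0.0]
contact_force: [-0.3, -0.4, -4.2]
gripper_width: 13.4
grasp_force: 59.2
```

servo_tool(
  commands=[
    [[255, 0, 0, 0.001, 0, 0, 0], [255, 0, 0, 0.001, 0, 0, 0], [255, 0, 0, 0, 0, 0, 0]],
  ],
)

```text
clock: 19.9
position: [554.7, 121.1, 142.1]
ee_rot: [1.0, 0.014, -0.0, 0.0]
contact_force: [0.2, 0.3, -3.6]
gripper_width: 13.2
grasp_force: 59.2
```

servo_tool(
  commands=[
    [[255, 0, 0, 0.001, 0, 0, 0], [255, 0, 0, 0.001, 0, 0, 0], [255, 0, 0, 0, 0, 0, 0]],
  ],
)

```text
clock: 20.15
position: [554.7, 121.1, 140.0]
ee_rot: [1.0, 0.014, -0.0, 0.0]
contact_force: [0.6, -0.3, -3.4]
gripper_width: 13.4
grasp_force: 59.3
```

servo_tool(
  commands=[
    [[255, 0, 0, 0.001, 0, 0, 0], [255, 0, 0, 0.001, 0, 0, 0], [255, 0, 0, 0, 0, 0, 0]],
  ],
)

```text
clock: 20.4
position: [554.7, 121.1, 138.1]
ee_rot: [1.0, 0.014, -0.0, 0.0]
contact_force: [0.4, 1.0, -2.9]
gripper_width: 13.2
grasp_force: 59.2
```

servo_tool(
  commands=[
    [[255, 0, 0, 0.001, 0, 0, 0], [255, 0, 0, 0.001, 0, 0, 0], [255, 0, 0, 0, 0, 0, 0]],
  ],
)

```text
clock: 20.65
position: [554.7, 121.1, 136.0]
ee_rot: [1.0, 0.014, -0.0, 0.0]
contact_force: [-0.6, -0.6, -3.8]
gripper_width: 13.0
grasp_force: 59.1
```

servo_tool(
  commands=[
    [[255, 0, 0, 0.001, 0, 0, 0], [255, 0, 0, 0.001, 0, 0, 0], [255, 0, 0, 0, 0, 0, 0]],
  ],
)

```text
clock: 20.9
position: [554.7, 121.1, 134.1]
ee_rot: [1.0, 0.014, -0.0, 0.0]
contact_force: [-0.0, 0.0, -4.2]
gripper_width: 13.1
grasp_force: 59.1
```

servo_tool(
  commands=[
    [[255, 0, 0, 0.001, 0, 0, 0], [255, 0, 0, 0.001, 0, 0, 0], [255, 0, 0, 0, 0, 0, 0]],
  ],
)

```text
clock: 21.15
position: [554.7, 121.1, 132.0]
ee_rot: [1.0, 0.014, -0.0, 0.0]
contact_force: [0.1, -0.0, -4.2]
gripper_width: 13.3
grasp_force: 59.2
```

servo_tool(
  commands=[
    [[255, 0, 0, 0.001, 0, 0, 0], [255, 0, 0, 0.001, 0, 0, 0], [255, 0, 0, 0, 0, 0, 0]],
  ],
)

```text
clock: 21.4
position: [554.7, 121.1, 130.0]
ee_rot: [1.0, 0.014, -0.0, 0.0]
contact_force: [0.9, 0.0, -4.2]
gripper_width: 13.1
grasp_force: 59.3
```

servo_tool(
  commands=[
    [[255, 0, 0, 0.001, 0, 0, 0], [255, 0, 0, 0.001, 0, 0, 0], [255, 0, 0, 0, 0, 0, 0]],
  ],
)

```text
clock: 21.65
position: [554.7, 121.2, 128.1]
ee_rot: [1.0, 0.014, -0.0, 0.0]
contact_force: [-1.7, -0.8, -3.5]
gripper_width: 13.4
grasp_force: 59.2
```

servo_tool(
  commands=[
    [[255, 0, 0, 0.001, 0, 0, 0], [255, 0, 0, 0.001, 0, 0, 0], [255, 0, 0, 0, 0, 0, 0]],
  ],
)

```text
clock: 21.9
position: [554.7, 121.1, 126.0]
ee_rot: [1.0, 0.014, -0.0, 0.0]
contact_force: [0.1, -0.3, -3.6]
gripper_width: 12.9
grasp_force: 59.2
```

servo_tool(
  commands=[
    [[255, 0, 0, 0.001, 0, 0, 0], [255, 0, 0, 0.001, 0, 0, 0], [255, 0, 0, 0, 0, 0, 0]],
  ],
)

```text
clock: 22.15
position: [555.1, 121.3, 124.8]
ee_rot: [1.0, 0.014, 0.0, -0.0]
contact_force: [-0.5, 0.6, -2.3]
gripper_width: 13.3
grasp_force: 59.7
```

servo_tool(
  commands=[
    [[255, 0, 0, 0.001, 0, 0, 0], [255, 0, 0, 0.0005, 0, 0, 0], [255, 0, 0, 0, 0, 0, 0]],
  ],
)

```text
clock: 22.4
position: [555.3, 121.4, 124.8]
ee_rot: [1.0, 0.014, 0.001, -0.0]
contact_force: [-4.0, 0.5, 5.4]
gripper_width: 13.3
grasp_force: 60.8
```

Contact at reported 124.8, which puts the rail top about 8 mm above the rim. I relieve the load a little, then tip about the rail.

servo_tool(
  commands=[
    [[255, 0, 0, -0.0012, 0, 0, 0], [255, 0, 0.0014, -0.0015, 3, 0, 0], [255, 0, 0.0014, -0.0015, 3, 0, 0], [255, 0, 0.0014, -0.0015, 3, 0, 0], [255, 0, 0.0014, -0.0015, 3, 0, 0], [255, 0, 0, 0, 0, 0, 0]],
  ],
)

```text
clock: 22.9
position: [555.6, 113.6, 129.7]
ee_rot: [0.994, 0.012, -0.001, -0.105]
contact_force: [0.6, -0.8, -2.8]
gripper_width: 13.4
grasp_force: 59.3
```

```bash
cat >> h.py <<'E'
def tip():
    s=arm.read_state();M=R.from_quat(s["ee_rot"]).as_matrix()
    print("tilt",np.degrees(np.arcsin(-M[2,1])).round(2),"roll",np.degrees(np.arcsin(M[2,0])).round(2),"F",s["contact_force"].round(1),"pos",s["position"].round(1))
    for n,p in(("rail edge z",(0,30,26.5)),("lip",(0,100,26.5)),("back",(0,-100,26.5))): print(n,(s["position"]+M@np.array(p)).round(1))
    print(s["joints"].round(2),s["gripper_width"].round(1),s["clock"])
E
python3 -c "
from h import *
tip()"
```

```text
tilt 12.1 roll 0.04 F [ 0.6 -0.8 -2.8] pos [555.6 113.6 129.7]
rail edge z [556.2  89.8  97.5]
lip [557.9  21.4  82.9]
back [553.1 216.9 124.8]Traceback (most recent call last):
  File "<string>", line 3, in <module>
    tip()
    ~~~^^
  File "h.py", line 26, in tip
    print(s["joints"].round(2),s["gripper_width"].round(1),s["clock"])
                               ^^^^^^^^^^^^^^^^^^^^^^^^
AttributeError: 'float' object has no attribute 'round'
```

servo_tool(
  commands=[
    [[255, 0, 0.0014, -0.0016, 3, 0, 0], [255, 0, 0.0014, -0.0016, 3, 0, 0], [255, 0, 0.0014, -0.0016, 3, 0, 0], [255, 0, 0.0014, -0.0016, 3, 0, 0], [255, 0, 0, 0, 0, 0, 0], [255, 0, 0, 0, 0, 0, 0]],
  ],
)

```text
clock: 23.4
position: [555.3, 106.8, 133.2]
ee_rot: [0.978, 0.012, -0.003, -0.207]
contact_force: [-0.2, -0.7, -3.3]
gripper_width: 13.3
grasp_force: 59.4
```

```bash
sed -i 's/s\["gripper_width"\].round(1)/s["gripper_width"]/' h.py; python3 -c "
from h import *
tip()"
```

```text
tilt 23.85 roll -0.07 F [-0.2 -0.7 -3.3] pos [555.3 106.8 133.2]
rail edge z [555.7  90.   96.8]
lip [557.3  26.   68.5]
back [552.7 208.9 149.4]
[ 0.21  0.35 -0.11 -0.47 -1.08  1.61] 13.336884055755302 23.4
```

servo_tool(
  commands=[
    [[255, 0, 0.0011, -0.0021, 3, 0, 0], [255, 0, 0.0011, -0.0021, 3, 0, 0], [255, 0, 0.0011, -0.0021, 3, 0, 0], [255, 0, 0.0009, -0.0023, 3, 0, 0], [255, 0, 0.0009, -0.0023, 3, 0, 0], [255, 0, 0.0009, -0.0023, 3, 0, 0], [255, 0, 0, 0, 0, 0, 0], [255, 0, 0, 0, 0, 0, 0], [255, 0, 0, 0, 0, 0, 0], [255, 0, 0, 0, 0, 0, 0]],
  ],
)

```text
clock: 24.23
position: [555.5, 96.9, 142.6]
ee_rot: [0.934, 0.014, -0.005, -0.358]
contact_force: [0.8, 0.5, -2.7]
gripper_width: 13.3
grasp_force: 59.6
```

```bash
cat >> h.py <<'E'
def dark(P,n):   # brown-dark pixel count inside polygon of world points
    import cv2
    f=cams.get_image(n)["frame"].astype(int); m=np.zeros(f.shape[:2],np.uint8)
    cv2.fillPoly(m,[proj(n,P).round().astype(np.int32)],1)
    b=(f.max(2)<110)&(f[:,:,2]>f[:,:,0]+8)&(f[:,:,1]<0.75*f[:,:,2])&(m>0)
    from scipy.ndimage import label,center_of_mass
    l,k=label(b); return int(m.sum()),[(tuple(np.round(center_of_mass(b,l,i)[::-1]).astype(int).tolist()),int((l==i).sum())) for i in range(1,k+1) if (l==i).sum()>8]
def look():
    s=arm.read_state();M=R.from_quat(s["ee_rot"]).as_matrix();q=lambda x,y,z:s["position"]+M@np.array((x,y,z))
    # tool y = -tray x ; tray floor quad
    for n in("scene","top"):
        print(n,"tray",dark([q(-62,-98,21),q(62,-98,21),q(62,98,21),q(-62,98,21)],n))
        c=np.array([559,-18.8]);a=np.radians(1.6);ex=np.array([np.cos(a),np.sin(a)]);ey=np.array([-ex[1],ex[0]])
        B=[np.r_[c+98*(i*ex+j*ey),90] for i,j in((1,1),(1,-1),(-1,-1),(-1,1))]
        print(n,"box",dark(B,n))
E
python3 -c "
from h import *
tip();look()"
```

```text
tilt 41.92 roll 0.04 F [ 0.8  0.5 -2.7] pos [555.5  96.9 142.6]
rail edge z [555.6  92.3 102.8]
lip [557.2  40.2  56. ]
back [552.8 189.  189.7]
[-0.02  0.42 -0.02 -0.77 -1.27  1.92] 13.27739544787023 24.2333
scene tray (2845, [((363, 230), 28)])
scene box (6292, [((360, 213), 108), ((328, 226), 235), ((360, 229), 15), ((350, 231), 33), ((345, 243), 194), ((326, 253), 226), ((338, 269), 87)])
top tray (3277, [((289, 240), 64), ((288, 268), 134)])
top box (5945, [((289, 236), 126), ((288, 268), 134)])
```

servo_tool(
  commands=[
    [[255, 0, 0.0006, -0.0023, 3, 0, 0], [255, 0, 0.0006, -0.0023, 3, 0, 0], [255, 0, 0.0006, -0.0023, 3, 0, 0], [255, 0, 0, 0, 0, 0, 0], [255, 0, 0, 0, 0, 0, 0], [255, 0, 0, 0, 0, 0, 0], [255, 0, 0, 0, 0, 0, 0], [255, 0, 0, 0, 0, 0, 0], [255, 0, 0, 0, 0, 0, 0]],
  ],
)

```text
clock: 25.38
position: [555.7, 90.3, 146.2]
ee_rot: [0.903, 0.013, -0.006, -0.43]
contact_force: [1.1, 0.3, -2.4]
gripper_width: 13.4
grasp_force: 59.7
```

```bash
python3 -c "
from h import *
tip();look()
f=[]
for i in range(6): cams.get_image('top'); f.append(arm.read_state()['contact_force'][2])
print(np.round(f,2),np.mean(f))"
```

```text
tilt 50.96 roll 0.06 F [ 1.1  0.3 -2.4] pos [555.7  90.3 146.2]
rail edge z [555.7  92.  106.2]
lip [557.   48.   51.9]
back [553.3 173.9 207.2]
[-0.12  0.48  0.01 -0.9  -1.39  2.04] 13.35565515562412 25.3833
scene tray (2174, [])
scene box (6292, [((353, 209), 54), ((331, 229), 212), ((343, 230), 33), ((358, 231), 98), ((345, 245), 179), ((326, 253), 226), ((337, 268), 65)])
top tray (2871, [((291, 244), 36), ((291, 267), 37)])
top box (5945, [((295, 237), 107), ((297, 267), 117), ((317, 260), 20), ((308, 277), 222)])
[-2.28 -2.04 -2.4  -2.78 -2.14 -3.09] -2.455191752316253
```

servo_tool(
  commands=[
    [[255, 0, -0.0023, -0.0019, 0, 0, 0], [255, 0, -0.0039, -0.0031, 0, 0, 0], [255, 0, -0.0039, -0.0031, 0, 0, 0], [255, 0, -0.0039, -0.0031, 0, 0, 0], [255, 0, -0.0039, -0.0031, 0, 0, 0], [255, 0, 0, 0, 0, 0, 0], [255, 0, 0, 0, 0, 0, 0], [255, 0, 0, 0, 0, 0, 0]],
  ],
)

```text
clock: 26.75
position: [555.6, 90.0, 168.7]
ee_rot: [0.902, 0.012, -0.006, -0.43]
contact_force: [0.0, -0.3, -2.4]
gripper_width: 13.0
grasp_force: 59.8
```

```bash
python3 -c "
from h import *
tip();look()
f=[]
for i in range(6): cams.get_image('top'); f.append(arm.read_state()['contact_force'][2])
print(np.round(f,2),np.mean(f))"
```

```text
tilt 51.0 roll -0.01 F [ 0.  -0.3 -2.4] pos [555.6  90.  168.7]
rail edge z [555.6  91.7 128.7]
lip [556.7  47.7  74.3]
back [553.3 173.5 229.7]
[-0.12  0.45  0.02 -0.89 -1.41  2.  ] 13.02551628272642 26.75
scene tray (2161, [])
scene box (6292, [((352, 203), 23), ((343, 222), 45), ((331, 229), 224), ((345, 242), 170), ((326, 253), 234), ((339, 267), 156)])
top tray (2980, [((291, 243), 28), ((293, 257), 10), ((290, 268), 29)])
top box (5945, [((298, 232), 44), ((291, 241), 40), ((299, 268), 114), ((317, 259), 30), ((290, 268), 19), ((310, 273), 138), ((299, 286), 18)])
[-3.06 -3.43 -3.04 -2.75 -3.35 -3.08] -3.1182140080011735
```

servo_tool(
  commands=[
    [[255, 0, -0.0039, -0.0031, -3, 0, 0], [255, 0, -0.0039, -0.0031, -6, 0, 0], [255, 0, 0, 0, -6, 0, 0], [255, 0, 0, 0, -6, 0, 0], [255, 0, 0, 0, -6, 0, 0], [255, 0, 0, 0, -6, 0, 0], [255, 0, 0, 0, -6, 0, 0], [255, 0, 0, 0, -6, 0, 0], [255, 0, 0, 0, -4, 0, 0], [255, 0, 0, 0, -2, 0, 0]],
  ],
)

```text
clock: 28.28
position: [554.5, 92.1, 178.5]
ee_rot: [1.0, 0.015, -0.001, 0.001]
contact_force: [-0.1, -0.8, -3.1]
gripper_width: 13.5
grasp_force: 59.5
```

servo_tool(
  commands=[
    [[255, 0, -0.01, 0, 0, 0, 0], [255, 0, -0.02, 0, 0, 0, 0], [255, 0, -0.03, 0, 0, 0, 0], [255, 0, -0.03, 0, 0, 0, 0], [255, 0, -0.03, 0, 0, 0, 0], [255, 0, -0.02, 0, 0, 0, 0], [255, 0, -0.01, 0, 0, 0, 0], [255, 0, 0, 0, 0, 0, 0]],
  ],
)

```text
clock: 28.95
position: [551.3, 242.2, 178.2]
ee_rot: [1.0, 0.014, -0.001, -0.001]
contact_force: [1.3, -0.5, -2.8]
gripper_width: 13.1
grasp_force: 59.5
```

```bash
python3 -c "
from h import *
tip();look()
f=[]
for i in range(8): cams.get_image('top'); f.append(arm.read_state()['contact_force'][2])
print(np.round(f,2),np.mean(f)); go(480,340,120,-99.8)"
```

```text
tilt 0.08 roll -0.06 F [ 1.3 -0.5 -2.8] pos [551.3 242.2 178.2]
rail edge z [552.1 212.3 151.6]
lip [554.1 142.3 151.5]
back [548.4 342.2 151.8]
[ 0.68  0.36 -0.07 -0.   -1.14  0.92] 13.077054592385378 28.95
scene tray (5430, [((458, 235), 133), ((453, 248), 31)])
scene box (6292, [((331, 229), 221), ((361, 241), 188), ((345, 244), 210), ((333, 259), 443)])
top tray (4198, [((209, 267), 68)])
top box (5945, [((303, 250), 128), ((319, 256), 123), ((310, 273), 133), ((328, 280), 138), ((299, 282), 115)])
[-1.73 -2.48 -2.97 -2.1  -2.19 -3.13 -3.1  -2.52] -2.526732848823617
clock 29.75 pos [551.6 240.3 178.7] F [-0.04  0.19 -2.52] w 13.2 toolz [ 0.  0. -1.]
shift tool mm [ -68.9 -101.6   58.7] turn tool z 11.36
```

All five chunks show as separate blobs in the box from above, and the measured weight dropped by about 1.1 N. I set the tray down near its starting place.

servo_tool(
  commands=[
    [[255, -0.01, -0.014, 0, 0, 0, 0], [255, -0.017, -0.025, 0, 0, 0, 0], [255, -0.017, -0.025, 0, 0, 0, 0], [255, -0.015, -0.023, 0, 0, 0, 0], [255, -0.01, -0.015, 0.01, 0, 0, 0], [255, 0, 0, 0.025, 0, 0, 0], [255, 0, 0, 0.03, 0, 0, 0], [255, 0, 0, 0.03, 0, 0, 0], [255, 0, 0, 0.025, 0, 0, 0], [255, 0, 0, 0.015, 0, 0, 0]],
  ],
)

```text
clock: 30.58
position: [478.4, 339.1, 40.6]
ee_rot: [1.0, 0.014, -0.002, 0.002]
contact_force: [-0.3, -0.0, -2.7]
gripper_width: 13.3
grasp_force: 59.4
```

servo_tool(
  commands=[
    [[255, 0, 0, 0.005, 0, 0, 0], [255, 0, 0, 0.003, 0, 0, 0], [255, 0, 0, 0.002, 0, 0, 0], [255, 0, 0, 0.001, 0, 0, 0], [255, 0, 0, 0, 0, 0, 0]],
  ],
)

```text
clock: 31.0
position: [480.5, 341.0, 33.8]
ee_rot: [1.0, 0.014, 0.001, -0.001]
contact_force: [-0.3, -0.7, -2.2]
gripper_width: 13.5
grasp_force: 59.4
```

servo_tool(
  commands=[
    [[255, 0, 0, 0.002, 0, 0, 0], [255, 0, 0, 0.002, 0, 0, 0], [255, 0, 0, 0.0015, 0, 0, 0], [255, 0, 0, 0, 0, 0, 0]],
  ],
)

```text
clock: 31.33
position: [479.7, 340.2, 27.0]
ee_rot: [1.0, 0.014, -0.0, 0.0]
contact_force: [-0.0, -0.4, -3.5]
gripper_width: 13.7
grasp_force: 59.5
```

servo_tool(
  commands=[
    [[255, 0, 0, 0.0007, 0, 0, 0], [255, 0, 0, 0.0007, 0, 0, 0], [255, 0, 0, 0, 0, 0, 0]],
  ],
)

```text
clock: 31.58
position: [480.0, 340.4, 26.5]
ee_rot: [1.0, 0.014, 0.0, -0.0]
contact_force: [-1.6, -0.3, 1.8]
gripper_width: 13.1
grasp_force: 60.3
```

Down on the bench. I release the tray and back away.

servo_tool(
  commands=[
    [[0, 0, 0, 0, 0, 0, 0], [0, 0, 0, 0, 0, 0, 0], [0, 0, 0, 0, 0, 0, 0], [0, 0, 0, 0, 0, 0, 0], [0, 0, 0, 0, 0, 0, 0], [0, 0, 0, 0, 0, 0, 0], [0, 0, 0, -0.015, 0, 0, 0], [0, 0, 0, -0.03, 0, 0, 0], [0, 0, 0, -0.035, 0, 0, 0], [0, 0, 0, -0.035, 0, 0, 0]],
  ],
)

```text
clock: 32.42
position: [479.5, 339.8, 141.5]
ee_rot: [1.0, 0.014, -0.001, 0.001]
contact_force: [-0.1, 0.8, -0.1]
gripper_width: 85.5
grasp_force: 0.0
```

servo_tool(
  commands=[
    [[0, 0, -0.01, -0.035, 0, 0, 0], [0, -0.03, -0.02, 0, 0, 0, 0], [0, -0.03, -0.025, 0, 0, 0, 0], [0, -0.03, -0.025, 0, 0, 0, 0], [0, -0.02, -0.02, 0, 0, 0, 0], [0, 0, 0, 0, 0, 0, 0], [0, 0, 0, 0, 0, 0, 0], [0, 0, 0, 0, 0, 0, 0]],
  ],
)

```text
clock: 33.08
position: [367.2, 437.1, 175.6]
ee_rot: [1.0, 0.014, -0.0, 0.0]
contact_force: [-0.7, -0.4, 0.4]
gripper_width: 85.5
grasp_force: 0.0
```

```bash
python3 -c "
from h import *
import cv2
tip()
t=cams.get_image('top')['frame'];t0=cv2.imread('pics/top0.png')
d=(np.abs(t.astype(int)-t0).max(2)>40).astype(np.uint8)
d=cv2.morphologyEx(d,cv2.MORPH_OPEN,np.ones((3,3)))
n,l,s,c=cv2.connectedComponentsWithStats(d)
print([x[:5].tolist() for x in s[1:] if x[4]>15])
y=((t[:,:,2]>100)&(t[:,:,1]>90)&(t[:,:,0]<60));y0=((t0[:,:,2]>100)&(t0[:,:,1]>90)&(t0[:,:,0]<60))
for m in(y,y0): print('yellow bbox',[ (v.min(),v.max()) for v in np.nonzero(m[200:315,260:380])])
look()"
```

```text
tilt -0.02 roll -0.01 F [-0.7 -0.4  0.4] pos [367.2 437.1 175.6]
rail edge z [368.  407.1 149.2]
lip [369.9 337.2 149.2]
back [364.4 537.1 149.1]
[ 1.16  0.31 -0.16  0.   -1.11  0.44] 85.50816733618842 33.0833
[[318, 204, 19, 18, 296], [314, 226, 29, 67, 1157], [295, 244, 17, 14, 167], [186, 264, 6, 3, 18], [293, 265, 25, 24, 319], [177, 268, 11, 5, 45], [198, 270, 28, 10, 171], [147, 274, 30, 40, 460], [0, 278, 281, 202, 19847], [198, 282, 17, 17, 189], [427, 284, 13, 35, 326], [154, 293, 29, 30, 451], [183, 293, 9, 12, 77], [326, 295, 18, 14, 221], [221, 300, 5, 16, 63], [184, 307, 8, 18, 92], [192, 306, 27, 23, 331], [90, 348, 4, 4, 16], [0, 409, 107, 71, 2224], [299, 431, 7, 14, 65], [342, 442, 5, 10, 40], [341, 455, 4, 7, 25], [2, 457, 24, 23, 277], [307, 465, 9, 7, 36], [280, 471, 9, 9, 45], [298, 470, 6, 10, 37], [335, 472, 18, 8, 88]]
yellow bbox [(np.int64(0), np.int64(114)), (np.int64(0), np.int64(119))]
yellow bbox [(np.int64(0), np.int64(114)), (np.int64(0), np.int64(119))]
scene tray (4683, [])
scene box (6292, [((331, 229), 222), ((361, 240), 218), ((345, 244), 212), ((326, 253), 215), ((340, 265), 212)])
top tray (4600, [((134, 314), 14), ((126, 318), 10), ((138, 325), 9), ((145, 339), 12), ((137, 350), 12), ((115, 350), 10), ((136, 356), 9), ((150, 356), 14), ((165, 356), 9), ((120, 363), 9), ((127, 364), 10)])
top box (5945, [((303, 250), 127), ((319, 256), 123), ((310, 273), 135), ((328, 280), 139), ((299, 282), 117)])
```

```bash
python3 -c "
from bench import ticket
print(ticket.job_done())"
```

```text
the job is handed in; nothing more can be done
None
```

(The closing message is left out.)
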